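# Stand the vitamin bottle in the breakfast rack and open its safety cap

## Robot

A 7-joint arm with a two-finger parallel gripper is mounted at the origin on a cart in front of the work surface, level with it; the furniture and walls round the work are solid. World frame = base frame: x ahead of the robot, y to its left, z up, the work surface at z = 0. Lengths are in m, angles in rad, forces in N, time in s.
With the tool pointing down it reaches from about 0.35 to 0.9 m from the base axis. Payload 8.1 kg.
Tool frame: the origin (TCP) lies midway between the tips of the shut fingers; the grasp point (between the pads) lies arm.tcp_to_grasp behind it (arm.tcp_to_grasp is the distance from the TCP to the grasp point, in m); z points along the fingers, y is the line along which they close (so a half turn about z gives the same grasp; the last joint's range is limited). The gripper opens to 92 mm and grips with 3 to 60 N. Pads are 19 mm wide; open, the fingers measure 130 mm over their backs; the gripper's body (75 mm by 190 mm) begins 47 mm behind the grasp point.
Start: joints at [1.188, 0.434, 0.025, 1.573, -0.012, 1.134, -0.075], TCP at [0.173, -0.601, 0.227] pointing down, gripper open.
Joint ranges: [-2.62, 2.62], [-0.44, 2.09], [-1.27, 1.32], [0.08, 2.57], [-1.32, 4.46], [0.12, 2], [-2.74, 2.74]. Speed limits (rad/s): [2.22, 2.22, 3.01, 3.01, 3.14, 3.14, 3.14].

## Interface

Orientations are given as a rotation vector (axis times angle).
In Python, from cell import observe, get_image, arm gives the robot as it stands. The module is installed in compiled form; this text tells all that it offers.
- The arm moves only by the tool drive_tool, never from a script. Its argument "steps" is a list of rows, each a list of 5 numbers: the closure, from 0 (fully open) to 1 (shut), then the shift along the world's x, y, z in mm, then the turn about the world's z in rad. In form: [[hand, x, y, z, roll], ...]. A call has 1 to 20 rows; each row shifts and turns the commanded pose from where the row before left it; what a row does not reach is not made up. A row lasts 1/12 s, in which the tool goes at most 41.7 mm and 7.16 degrees, less where a joint would pass 70% of its speed; a pose out of reach is approached as far as the arm can. A call with a gripper value outside its range is refused whole. The fingers move at their own pace and stop on an object; "grip_force" is the grip in N (left out, the last holds). Time passes only in rows, so rows that do not move let the fingers close. It gives the time, the measured TCP pose, the force, the opening and the grip force at its end, in the units of the state.
- observe(): the state, without advancing time (a new reading comes with each control period).
- get_image(name): name is "scene" or "top" or "wrist"; returns a dict with "image" (400x640x3 uint8, red, green, blue), "vfov" (degrees; the focal length in pixels is half the picture's height over the tangent of half this angle, whatever the lens; pixels are square), "cx", "cy" (the principal point, pixels), "k1" (the pictures are not rectified: a ray, as slopes to the right and down, at radius r is drawn at 1 + k1 r^2 times it, then the intrinsics apply), "xyz" and "attitude" of the camera in the world. Camera axes: x right, y down, z forward; pixel columns grow to the right and rows downward; lengths in m; the calibration is good to about 2 mm. A picture is of the moment at which its call begins. There is no depth.
- arm.sign_off(): hands the job in; it is judged then, once.
The state is a dict: "clock": time; "joints": joint angles; "dq": joint speeds; "joint_efforts": joint torques, N m; "position": TCP position; "ee_rot": TCP orientation; "force": force on the tool from outside, world axes, zero at the start; "ft_torque": the same for the moment, N m; "width": opening from 0.0 (shut) to 1.0 (fully open); "gripper_force": force on a finger pad.
Only numpy, scipy, OpenCV 4.12 (cv2) and the standard library are available. Lean on these libraries where they do the work, as an engineer would, in place of code of your own. Each camera call takes 0.05 s, during which the arm holds its last target. There are 200 camera calls.

## Task

Stand the capped vitamin bottle in the empty middle compartment of the wooden breakfast rack, in line between the two jars and right down on the compartment's floor, so that it cannot turn. Then push its safety cap down, twist it anticlockwise while it is pushed down until it comes free, and lift it straight off. Finish still holding the cap in the gripper, clear above the middle of the open bottle; leave the jars in their places and the other things on the worktop alone.

Things in the scene. Friction and masses are not known exactly. Their poses are not given: they have to be found in the camera images.
- rack: Low open-topped rack of pale wood, fixed to the worktop: 236 mm long (its y), 106 mm deep (its x), three compartments side by side along y, each 68 mm (y) by 90 mm (x) inside, centres 76 mm apart; floor 8 mm thick, cross walls 8 mm thick and 66 mm high, front and back walls 46 mm high. Origin: centre of its underside on the worktop; z up.
- rack_bay (a point): Centre of the floor of the rack's empty middle compartment (8 mm above the worktop); axes as the rack's.
- bottle: White rectangular vitamin bottle with a pale label, loose, about 0.26 kg: body 84 mm (its x) by 62 mm (its y), 110 mm high, then a round shoulder up to 121 mm and a neck. It fits the compartment either way round with 3 mm play on each side; the walls then stop it turning after about 4 degrees. Origin: centre of its underside, z up; upright at the start.
- bottle_rim (a point): Centre of the bottle's rim, 150 mm above its underside, hidden by the cap. Neck 37 mm across with three small ledges (46 mm across them). The bottle stands on a round foot 52 mm across that juts 2 mm below its body.
- cap: White ribbed push-and-turn safety cap on the bottle, a loose part, 55 mm across, 28 mm high, 0.04 kg. Origin: centre of its lower edge, z up. Locked at rest: origin 135 mm above the bottle's underside, x axis along the bottle's x. Spring-loaded upward: it pushes down 7 mm at most, 6 N at first, about 16 N at the bottom. Locked, it carries the bottle when lifted.
- cap_grip (a point): On the cap's axis 16 mm above its lower edge: height to grip it round its side from above. The cap turns only while pushed down over 3 mm (5 is right, about 12 N), anticlockwise seen from above, against a light drag of 0.1 to 0.2 N m. Turned 38 to 83 degrees relative to the bottle (60 is right; a stop at 83) it lifts straight off. Clockwise it is blocked.
- jam: Glass jam jar with a yellow lid, 64 x 69 mm, 88 mm high, loose, 0.27 kg, standing in an outer compartment of the rack. Origin: centre of its underside.
- honey: Glass honey jar with a grey lid, 65 mm across, 92 mm high, loose, 0.34 kg, standing in the other outer compartment. Origin: centre of its underside.
- mug_a: White mug with a red inside and handle, 96 mm high, 87 mm by 120 mm over the handle, standing on the worktop; to be left alone. Origin: middle of its underside.
- tea_glass: Small clear tea glass, 48 mm across, 61 mm high, on the worktop near the bottle; to be left alone. Origin: centre of its underside.
- kitchen_timer: Small black kitchen timer, 34 x 46 x 27 mm, lying on the worktop; to be left alone. Origin: centre of its underside.
- tub: Flat oblong spread tub with a green lid, 96 x 137 x 53 mm, behind the rack; to be left alone. Origin: centre of its underside.
Things that resemble listed ones, but are neither listed nor needed, are in the scene too. What is meant by the jam is not purple, and is the larger of those in its own colour.

How it is judged:
On the way, in this order (a step that is already met when the one before it is completed fails the run):
1. the bottle, cap still on and locked, stands upright on the floor of the middle compartment (horizontal distance between bottle and rack_bay below 0.007 m and z of bottle in the frame of rack_bay below 0.004 m and angle between bottle's own z axis and vertical below 0.07 rad and angle between the x axis of bottle and the x axis of rack, either way round below 0.14 rad and z of cap in the frame of bottle below 0.138 m and angle between the x axis of cap and the x axis of bottle, either way round below 0.35 rad), for 0.2 s.
2. with the bottle in its compartment the cap has been turned past its lock, still on the neck (horizontal distance between bottle and rack_bay below 0.007 m and z of bottle in the frame of rack_bay below 0.004 m and angle between bottle's own z axis and vertical below 0.07 rad and angle between the x axis of bottle and the x axis of rack, either way round below 0.14 rad and z of cap in the frame of bottle below 0.138 m and angle between the x axis of cap and the x axis of bottle, either way round above 0.6 rad), for 0.05 s.
At the end, for the whole second after the job is handed in: The bottle stands upright on the middle compartment's floor (within 4 mm), both jars in theirs; the fingers hold the cap still, its lower edge at least 20 mm above the rim and its middle within 35 mm of the bottle's axis, not touching the bottle (horizontal distance between bottle and rack_bay below 0.007 m and z of bottle in the frame of rack_bay below 0.004 m and angle between bottle's own z axis and vertical below 0.07 rad and angle between the x axis of bottle and the x axis of rack, either way round below 0.14 rad and z of cap in the frame of bottle above 0.17 m and horizontal distance between cap and bottle below 0.035 m and contact force between the fingers and cap above 1 N and contact force between cap and bottle below 0.05 N and linear speed of each of cap, bottle below 0.03 m/s and z of each of jam, honey in the frame of rack below 0.014 m and angle between each of jam, honey's own z axis and vertical below 0.15 rad); the arm keeps its last pose, push and grip.
It fails at once if the bottle is tipped more than 35 degrees (angle between bottle's own z axis and vertical above 0.6 rad).
It fails at once if a jar is shifted more than 30 mm or tipped (distance of any of jam, honey from where it was at the start of the episode above 0.03 m or angle between any of jam, honey's own z axis and vertical above 0.4 rad).
It fails at once if the mug, tea glass, timer or tub is shifted more than 30 mm (distance of any of mug_a, tea_glass, kitchen_timer, tub from where it was at the start of the episode above 0.03 m).
It also fails if it takes over 48 s, if anything falls off the work surface, if the arm or the gripper's body presses on something with over 40 N, if the wrist force passes 120 N, or if a joint passes its speed limit or range.

## Working session

There is one attempt and no reset: what is moved stays moved. The work goes in short steps, Python scripts to look and compute and a tool call to move; the robot and the scene stay as the last step left them, time stands still between calls to the robot, and variables do not carry over. Pictures are saved under pics/ and viewed, at most 10 in all, crops included, and the job is handed in when it is done.

Besides the shell and the picture viewer there is one more tool, called after "Emit:" as name([rows], argument=value, ...), one row to a line, values as JSON. drive_tool: Moves the arm, as the interface text tells. Its arguments: {"type":"object","properties":{"steps":{"type":"array"},"grip_force":{"type":"number"}},"required":["steps"]}

```bash
mkdir -p pics; cat > h.py <<'E'
import numpy as np, cv2, json
from cell import observe, get_image, arm
from scipy.spatial.transform import Rotation as R
def snap(name,fn):
    d=get_image(name); cv2.imwrite('pics/'+fn+'.png',d['image'][:,:,::-1])
    m={k:(np.array(v).tolist() if k!='image' else None) for k,v in d.items() if k!='image'}
    json.dump(m,open('pics/'+fn+'.json','w')); return m
def cam(fn):
    d=json.load(open('pics/'+fn+'.json')); f=200/np.tan(np.radians(d['vfov'])/2)
    a=np.array(d['attitude']); M=R.from_rotvec(a).as_matrix() if a.shape==(3,) else (a if a.shape==(3,3) else None)
    return d,f,M,np.array(d['xyz'])
def p2w(fn,u,v,z):
    d,f,M,c=cam(fn); x,y=(u-d['cx'])/f,(v-d['cy'])/f
    r=rd=np.hypot(x,y)
    for _ in range(30): r=rd/(1+d['k1']*r*r)
    s=r/rd if rd>0 else 1
    w=M@np.array([x*s,y*s,1]); return c+w*(z-c[2])/w[2]
def w2p(fn,p):
    d,f,M,c=cam(fn); q=M.T@(np.array(p)-c); x,y=q[:2]/q[2]; k=1+d['k1']*(x*x+y*y)
    return np.array([d['cx']+f*x*k,d['cy']+f*y*k])
E
python3 - <<'E'
from h import *
for n in ('scene','top'): print(snap(n,n+'0'))
print(arm.tcp_to_grasp, observe())
E
```

```text
{'vfov': 47.126487423529014, 'cx': 320.8471397473022, 'cy': 195.42589163885955, 'k1': -0.007582612349603192, 'xyz': [-0.4124166782899593, -0.8816000856258916, 0.611846325899017], 'attitude': [-1.7503243486176985, 1.0811834736011414, -0.6632177061472819]}
{'vfov': 57.67944898044185, 'cx': 321.99352507726144, 'cy': 203.75149821027813, 'k1': -0.08310206423963257, 'xyz': [0.41607926840127074, -0.3531492816855935, 1.066803346186934], 'attitude': [-2.1455832913092148, 2.140219531688382, -0.1499546565094813]}
0.0188 {'clock': 0.1, 'joints': array([ 1.18839937,  0.43512328,  0.02493326,  1.57397606, -0.01159737,
        1.13398516, -0.0750902 ]), 'dq': array([ 0.00104828, -0.00072384, -0.00064719, -0.00295543,  0.00096188,
        0.00019046,  0.00038148]), 'joint_efforts': array([ 2.96110942e-03, -6.69123888e+01,  9.87967327e-01, -3.15144753e+01,
       -6.05280348e-02,  3.74059018e-02,  4.13199314e-05]), 'position': array([ 0.17245177, -0.60028134,  0.22605325]), 'ee_rot': array([-3.10960272e+00, -4.37854910e-01,  4.62359040e-04]), 'force': array([ 0.08034721,  0.64420931, -1.32506841]), 'ft_torque': array([-0.00586852, -0.02619076,  0.02042497]), 'gripper_force': 0.0, 'width': 0.9973196022373153}
```

View pics/top0.png

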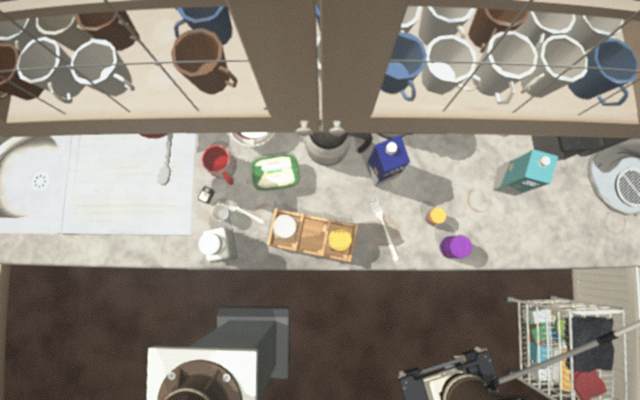

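View pics/scene0.png

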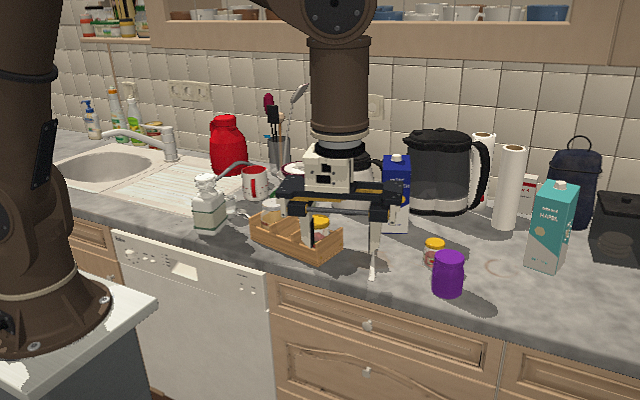

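The top view shows the bottle at about (212,243), tea glass (221,212), timer (206,195), mug (216,160) and rack around (312,235), with honey (285,228) and jam (340,240) on either side. I'll enlarge that area.

```bash
python3 - <<'E'
from h import *
i=cv2.imread('pics/top0.png')[190:280,185:375]; cv2.imwrite('pics/c1.png',cv2.resize(i,None,fx=4.2,fy=4.2,interpolation=cv2.INTER_CUBIC))
E
```

```text
(no output)
```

View pics/c1.png

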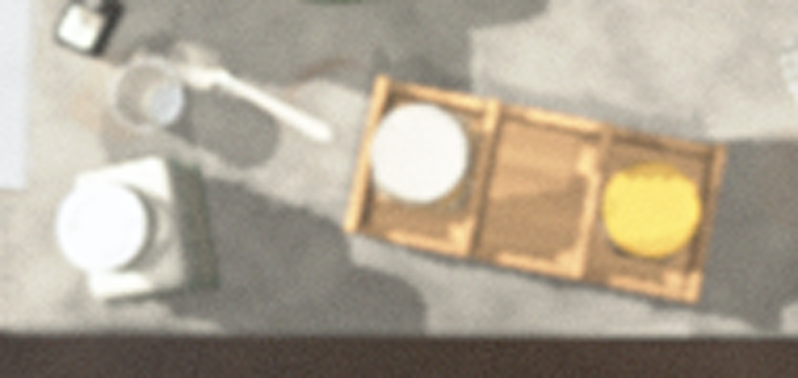

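The crop shows: cap centre (105,227), body shoulder corners around (162,160), (183,287), (100,298), rack corners (382,77), (722,148), (695,300), (348,230), inner cross walls (495,100)-(472,255) and (605,128)-(582,280), tea glass base about (148,97).

```bash
python3 - <<'E'
from h import *
def P(u,v,z): return p2w('top0',u/4.2+185-.4,v/4.2+190-.4,z)
for n,u,v,z in [('cap',105,227,.163),('b_tr',162,160,.11),('b_br',183,287,.11),('b_bl',100,298,.11),
 ('r_tl',382,77,.066),('r_tr',722,148,.066),('r_br',695,300,.066),('r_bl',348,230,.066),('w1t',495,100,.066),('w1b',472,255,.066),('w2t',605,128,.066),('w2b',582,280,.066),('glass',148,97,.061),('glassb',148,97,.0),('honey',420,152,.092),('jam',653,208,.088),('edge',400,333,0)]:
  print(n,P(u,v,z).round(4))
c=sum(P(u,v,.066) for u,v in [(382,77),(722,148),(695,300),(348,230)])/4; print(c)
o=observe(); M=R.from_rotvec(o['ee_rot']).as_matrix(); print(M.round(3), np.arctan2(M[1,1],M[0,1]))
E
```

```text
cap [ 0.4473 -0.0665  0.163 ]
b_tr [ 0.4917 -0.0845  0.11  ]
b_br [ 0.4121 -0.1009  0.11  ]
b_bl [ 0.4047 -0.0483  0.11  ]
r_tl [ 0.551  -0.2175  0.066 ]
r_tr [ 0.5043 -0.4423  0.066 ]
r_br [ 0.4053 -0.4239  0.066 ]
r_bl [ 0.4498 -0.1972  0.066 ]
w1t [ 0.5358 -0.2927  0.066 ]
w1b [ 0.434  -0.2787  0.066 ]
w2t [ 0.5174 -0.3654  0.066 ]
w2b [ 0.418  -0.3505  0.066 ]
glass [ 0.5378 -0.0596  0.061 ]
glassb [ 0.5451 -0.0417  0.    ]
honey [ 0.499  -0.2464  0.092 ]
jam [ 0.4638 -0.3958  0.088 ]
edge [ 0.3812 -0.2245  0.    ]
[ 0.4776121  -0.32020969  0.066     ]
[[ 0.961  0.276 -0.   ]
 [ 0.276 -0.961  0.001]
 [-0.    -0.001 -1.   ]] -1.2910210372822601
```

Emit:
drive_tool([
  [0, 14, 27, 2, 0],
  [0, 14, 27, 2, 0],
  [0, 14, 27, 2, 0],
  [0, 14, 27, 2, 0],
  [0, 14, 27, 2, 0],
  [0, 14, 27, 2, 0],
  [0, 14, 27, 2, 0],
  [0, 14, 27, 2, 0],
  [0, 14, 27, 2, 0],
  [0, 14, 27, 2, 0],
  [0, 14, 27, 0, 0],
  [0, 14, 27, 0, 0],
  [0, 14, 27, 0, 0],
  [0, 14, 27, 0, 0],
  [0, 14, 27, 0, 0],
  [0, 14, 27, 0, 0],
  [0, 14, 27, 0, 0],
  [0, 14, 27, 0, 0],
  [0, 14, 27, 0, 0],
  [0, 9, 20, 0, 0],
], grip_force=25)

```text
clock: 1.77
position: [0.4484, -0.0651, 0.2467]
ee_rot: [-3.11, -0.441, -0.0]
force: [0.7, 0.2, 0.7]
width: 1.0
gripper_force: 0.0
```

Emit:
drive_tool([
  [0, 0, 0, 0, 0],
  [0, 0, 0, 0, 0],
])

```text
clock: 1.93
position: [0.4476, -0.0667, 0.2465]
ee_rot: [-3.11, -0.442, 0.001]
force: [-0.4, 0.0, -0.3]
width: 1.0
gripper_force: 0.0
```

```bash
python3 - <<'E'
from h import *
print(snap('wrist','w1')); o=observe(); print(o['position'],o['joints'].round(2))
E
```

```text
{'vfov': 66.22630319497303, 'cx': 325.9325628069057, 'cy': 199.6463320170928, 'k1': -0.019134324064921587, 'xyz': [0.520489590128254, -0.046192337535117256, 0.40435025434028155], 'attitude': [2.323200199302055, -1.7429940257136927, -0.2500361644895129]}
[ 0.44716633 -0.06791935  0.24640949] [ 0.37  0.16 -0.39  1.92  0.07  1.07 -1.33]
```

View pics/w1.png

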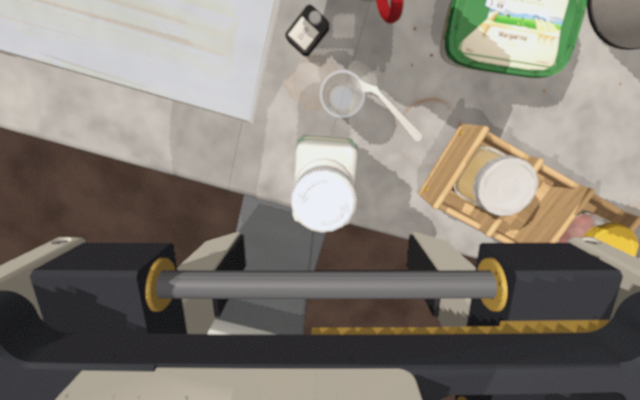

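Wrist view: cap top centre about (324,198), cap radius ~31 px; the bottle's far lower edge (299,136)–(354,138); side edge about (354,140)–(356,175).

```bash
python3 - <<'E'
from h import *
print(p2w('w1',324,198,.163))
for z,a,b in ((.0,(299,136),(354,138)),(.11,(296,149),(356,151)),(.06,(299,136),(354,138))):
  A,B=p2w('w1',*a,z),p2w('w1',*b,z); print(z,A.round(4),B.round(4),np.linalg.norm(A-B),np.arctan2(*(A-B)[1::-1])-np.pi/2)
i=cv2.imread('pics/w1.png')
a=cv2.resize(i[115:240,270:380],None,fx=4.5,fy=4.5,interpolation=cv2.INTER_CUBIC)
b=cv2.resize(i[110:260,400:640],None,fx=3,fy=3,interpolation=cv2.INTER_CUBIC)
o=np.zeros((575,500),np.uint8)
cv2.imwrite('pics/c2.png',a)
E
```

```text
[ 0.45370218 -0.06381772  0.163     ]
0.0 [ 0.4798 -0.0214  0.    ] [ 0.4973 -0.0906  0.    ] 0.07141024137012233 0.24765001105811857
0.11 [ 0.4783 -0.0285  0.11  ] [ 0.4925 -0.0841  0.11  ] 0.05735953511920223 0.25027738918748654
0.06 [ 0.4859 -0.0251  0.06  ] [ 0.5008 -0.084   0.06  ] 0.06081394660780565 0.2476500110581179
```

View pics/c2.png

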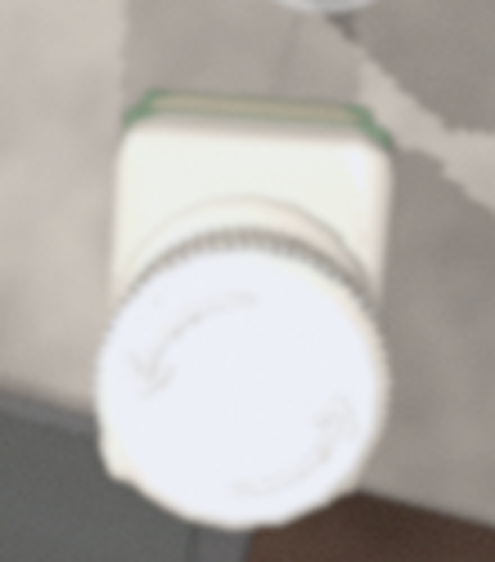

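Emit:
drive_tool([
  [0, 2.5, 2.5, -16, 0],
  [0, 0, 0, -16, 0],
  [0, 0, 0, -16, 0],
  [0, 0, 0, -16, 0],
  [0, 0, 0, -16, 0],
  [0, 0, 0, -16, 0],
  [0, 0, 0, -10, 0],
  [0, 0, 0, -6, 0],
  [0, 0, 0, 0, 0],
  [1, 0, 0, 0, 0],
  [1, 0, 0, 0, 0],
  [1, 0, 0, 0, 0],
  [1, 0, 0, 0, 0],
  [1, 0, 0, 0, 0],
  [1, 0, 0, 0, 0],
  [1, 0, 0, 0, 0],
  [1, 0, 0, 0, 0],
  [1, 0, 0, 0, 0],
], grip_force=30)

```text
clock: 3.48
position: [0.4503, -0.065, 0.135]
ee_rot: [-3.111, -0.438, -0.001]
force: [0.2, 1.1, 3.8]
width: 0.599
gripper_force: 30.0
```

Emit:
drive_tool([
  [1, 0, 0, 5, 0],
  [1, 0, 0, 10, 0],
  [1, 0, 0, 15, 0],
  [1, 0, 0, 20, 0],
  [1, 0, 0, 20, 0],
  [1, 0, 0, 20, 0],
  [1, 0, 0, 15, 0],
  [1, 0, 0, 10, 0],
  [1, 2, -15, 0, -0.04],
  [1, 2, -20, 0, -0.04],
  [1, 3, -25, 0, -0.04],
  [1, 3, -30, 0, -0.04],
  [1, 3, -30, 0, -0.04],
  [1, 3, -30, 0, -0.04],
  [1, 3, -30, 0, -0.04],
  [1, 3, -30, 0, -0.04],
  [1, 3, -25, 0, -0.04],
  [1, 2, -15, 0, -0.04],
  [1, 0, -6, 0, 0],
  [1, 0, 0, 0, 0],
])

```text
clock: 5.15
position: [0.476, -0.3229, 0.2487]
ee_rot: [-3.135, 0.193, 0.003]
force: [0.3, 1.0, -4.1]
width: 0.6
gripper_force: 30.0
```

```bash
python3 - <<'E'
from h import *
snap('wrist','w2');snap('top','t2'); o=observe(); print(o['position'],o['joints'].round(2),o['force'],o['width'])
i=cv2.imread('pics/w2.png');j=cv2.imread('pics/t2.png')[190:280,240:375]
j=cv2.resize(j,(380,253),interpolation=cv2.INTER_CUBIC)
cv2.imwrite('pics/c3.png',cv2.resize(i[60:320,120:520],None,fx=2,fy=2,interpolation=cv2.INTER_CUBIC))
E
```

```text
[ 0.47691198 -0.3198936   0.24927145] [ 0.63  0.35 -0.17  1.66  0.06  1.15 -1.25] [ 0.34407995  0.58382242 -3.91337949] 0.5954094693725465
```

View pics/c3.png

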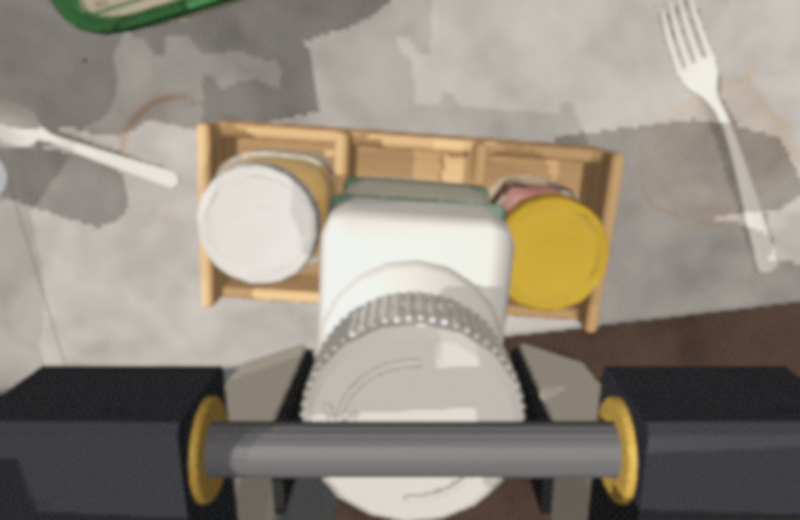

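Wrist crop: rack corners (203,122), (622,152), (592,330), (207,304); cross-wall tops at the back (342,133) and (480,142); bottle's lower far edge (345,180)–(487,189), upper far edge (345,198)–(495,210).

```bash
python3 - <<'E'
from h import *
P=lambda u,v,z:p2w('w2',u/2+120-.25,v/2+60-.25,z)
A=[P(*q,.066) for q in ((203,122),(622,152),(592,330),(207,304))]
print(np.round(A,4),np.mean(A,0))
yw=lambda a,b:np.arctan2(*(a-b)[1::-1])-np.pi/2
print('rack yaw',yw(A[0],A[1]),yw(A[3],A[2]),np.arctan2(*(A[0]-A[3])[1::-1]),np.arctan2(*(A[1]-A[2])[1::-1]), [np.linalg.norm(A[k]-A[(k+1)%4]) for k in range(4)])
for z,a,b in ((.116,(345,180),(487,189)),(.224,(345,198),(495,210))):
  a,b=P(*a,z),P(*b,z);print(a,b,yw(a,b),np.linalg.norm(a-b))
o=observe();M=R.from_rotvec(o['ee_rot']).as_matrix();print(np.arctan2(M[1,1],M[0,1]))
# predicted rack corners in w2 / t2 from fits
c=np.array([.4768,-.3205]);
for yaw in(-.2,):
  for s,t in ((1,1),(1,-1),(-1,-1),(-1,1)):
    x=s*.053;y=t*.118;p=[c[0]+x*np.cos(yaw)-y*np.sin(yaw),c[1]+x*np.sin(yaw)+y*np.cos(yaw),.066]
    print((w2p('w2',p)-[120,60])*2,(w2p('top0',p)-[185,190])*4.2)
E
```

```text
[[ 0.5543 -0.2191  0.066 ]
 [ 0.5107 -0.4431  0.066 ]
 [ 0.4086 -0.4225  0.066 ]
 [ 0.4524 -0.199   0.066 ]] [ 0.48147289 -0.32090748  0.066     ]
rack yaw -0.19199179730968696 -0.19357758437342087 -0.19422803127514354 -0.19850256632727192 [np.float64(0.22820237948940889), np.float64(0.104202773006919), np.float64(0.22775644002939743), np.float64(0.10383965100370521)]
[ 0.51948549 -0.29665791  0.116     ] [ 0.50710511 -0.36273545  0.116     ] -0.18521407040550364 0.06722733889940524
[ 0.52611202 -0.30923155  0.224     ] [ 0.51705372 -0.35338454  0.224     ] -0.2023493836510526 0.045072598986578276
-1.6895755397211178
[196.6917624  126.28021261] [377.24625127  73.52465816]
[628.36609883 160.64819415] [726.88321018 144.88538307]
[597.16528465 340.01617671] [696.02116672 304.33042552]
[200.21703292 310.91934202] [341.96992141 230.63988302]
```

Emit:
drive_tool([
  [1, 3.5, 0, 0, 0],
  [1, 0, 0, -10, 0],
  [1, 0, 0, -12, 0],
  [1, 0, 0, -10, 0],
  [1, 0, 0, -6, 0],
  [1, 0, 0, -2, 0],
  [1, 0, 0, 0, 0],
  [1, 0, 0, 0, 0],
  [1, 0, 0, 0, 0],
])

```text
clock: 6.0
position: [0.4809, -0.3213, 0.2103]
ee_rot: [3.135, -0.189, 0.001]
force: [0.8, -0.3, -3.0]
width: 0.595
gripper_force: 30.0
```

```bash
python3 - <<'E'
from h import *
snap('wrist','w3');snap('scene','s3'); o=observe(); print(o['position'],o['force'])
i=cv2.imread('pics/w3.png');j=cv2.imread('pics/s3.png')
a=cv2.resize(i[50:260,160:480],(800,525),interpolation=cv2.INTER_CUBIC)
cv2.imwrite('pics/c4.png',a)
E
```

```text
[ 0.48086046 -0.3213703   0.21027595] [-0.36187274  0.35985158 -3.3534905 ]
```

View pics/c4.png

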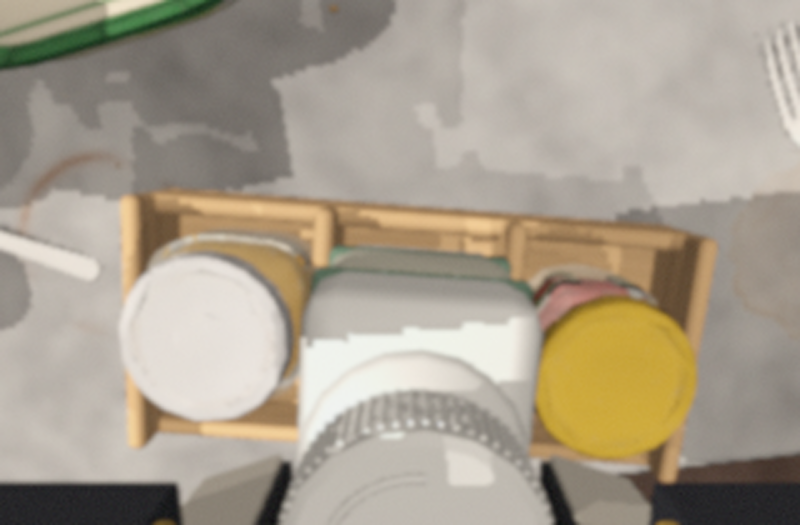

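Crop shows the bottle's lower far edge (332,250)–(508,260) lying between the cross-wall inner faces (332 and 510), i.e. centred in y; the back wall's inner top edge runs roughly (340,218)–(505,235). Check x.

```bash
python3 - <<'E'
from h import *
P=lambda u,v,z:p2w('w3',u/2.5+160-.3,v/2.5+50-.3,z)
yaw=-.195; T=lambda p:np.array([p[0]*np.cos(yaw)+p[1]*np.sin(yaw),-p[0]*np.sin(yaw)+p[1]*np.cos(yaw),p[2]])
for n,q,z in (('bot',(332,250),.0775),('bot',(508,260),.0775),('walloutL',(335,202),.046),('walloutR',(510,217),.046),('winL',(340,220),.046),('winR',(505,235),.046),
 ('crossL in',(332,215),.066),('crossR in',(510,225),.066),('tl',(122,197),.066),('tr',(715,240),.066),('bl',(130,445),.066),('br',(672,480),.066),('tl46',(122,197),.046),('bl46',(130,445),.046)):
  print(n,T(P(*q,z)).round(4))
print(T(observe()['position']), cam('w3')[3])
E
```

```text
bot [ 0.572  -0.1881  0.0775]
bot [ 0.5732 -0.2548  0.0775]
walloutL [ 0.5876 -0.1854  0.046 ]
walloutR [ 0.587  -0.2578  0.046 ]
winL [ 0.5805 -0.1878  0.046 ]
winR [ 0.5795 -0.2565  0.046 ]
crossL in [ 0.584  -0.1864  0.066 ]
crossR in [ 0.5854 -0.2556  0.066 ]
tl [ 0.5848 -0.1051  0.066 ]
tr [ 0.5858 -0.3364  0.066 ]
bl [ 0.4822 -0.1054  0.066 ]
br [ 0.4835 -0.3367  0.066 ]
tl46 [ 0.5832 -0.0977  0.046 ]
bl46 [ 0.4737 -0.098   0.046 ]
[ 0.53401784 -0.22210492  0.21027595] [ 0.55602184 -0.33082758  0.36831689]
```

Emit:
drive_tool([
  [1, 2.5, 0, 0, 0],
  [1, 0, 0, -5, 0],
  [1, 0, 0, -4, 0],
  [1, 0, 0, -3, 0],
  [1, 0, 0, -3, 0],
  [1, 0, 0, -3, 0],
  [1, 0, 0, 0, 0],
])

```text
clock: 6.68
position: [0.4826, -0.321, 0.1908]
ee_rot: [-3.135, 0.189, 0.002]
force: [-0.5, -0.3, -3.1]
width: 0.599
gripper_force: 30.0
```

Emit:
drive_tool([
  [1, 0, 0, -3, 0],
  [1, 0, 0, -3, 0],
  [1, 0, 0, -3, 0],
  [1, 0, 0, 0, 0],
])

```text
clock: 7.02
position: [0.4827, -0.3211, 0.182]
ee_rot: [-3.136, 0.189, 0.001]
force: [-0.3, -0.7, -2.9]
width: 0.6
gripper_force: 30.0
```

Emit:
drive_tool([
  [1, 0, 0, -3, 0],
  [1, 0, 0, -3, 0],
  [1, 0, 0, -3, 0],
  [1, 0, 0, 0, 0],
])

```text
clock: 7.35
position: [0.4833, -0.3214, 0.1746]
ee_rot: [3.135, -0.189, 0.001]
force: [-4.0, 2.1, 12.5]
width: 0.598
gripper_force: 30.0
```

Emit:
drive_tool([
  [1, 0, 0, 3, 0],
  [1, 0, 0, 4, 0],
  [1, -2, 0.4, 0, 0],
  [1, 0, 0, 0, 0],
  [1, 0, 0, -3, 0],
  [1, 0, 0, -3, 0],
  [1, 0, 0, -1, 0],
  [1, 0, 0, 0, 0],
])

```text
clock: 8.02
position: [0.4807, -0.3206, 0.1729]
ee_rot: [-3.135, 0.189, 0.002]
force: [-0.8, -0.4, -4.1]
width: 0.597
gripper_force: 30.0
```

Now it goes in freely.

Emit:
drive_tool([
  [1, 0, 0, -4, 0],
  [1, 0, 0, -4, 0],
  [1, 0, 0, -4, 0],
  [1, 0, 0, -4, 0],
  [1, 0, 0, 0, 0],
])

```text
clock: 8.43
position: [0.4805, -0.3205, 0.1566]
ee_rot: [-3.135, 0.189, 0.002]
force: [-0.4, 0.5, -3.7]
width: 0.603
gripper_force: 30.0
```

Emit:
drive_tool([
  [1, 0, 0, -3, 0],
  [1, 0, 0, -3, 0],
  [1, 0, 0, -3, 0],
  [1, 0, 0, 0, 0],
])

```text
clock: 8.77
position: [0.4807, -0.3207, 0.148]
ee_rot: [-3.136, 0.189, 0.001]
force: [0.1, -0.3, -3.7]
width: 0.597
gripper_force: 30.0
```

Emit:
drive_tool([
  [1, 0, 0, -2, 0],
  [1, 0, 0, -2, 0],
  [1, 0, 0, 0, 0],
  [1, 0, 0, 0, 0],
])

```text
clock: 9.1
position: [0.481, -0.3208, 0.1447]
ee_rot: [-3.136, 0.189, 0.0]
force: [0.4, -0.2, -3.5]
width: 0.599
gripper_force: 30.0
```

Emit:
drive_tool([
  [1, 0, 0, -1, 0],
  [1, 0, 0, -1, 0],
  [1, 0, 0, 0, 0],
  [1, 0, 0, 0, 0],
  [1, 0, 0, 0, 0],
])

```text
clock: 9.52
position: [0.4813, -0.3209, 0.143]
ee_rot: [3.136, -0.189, 0.001]
force: [-0.2, 0.5, 0.2]
width: 0.598
gripper_force: 30.0
```

Emit:
drive_tool([
  [1, 0, 0, -1, 0],
  [1, 0, 0, -1, 0],
  [1, 0, 0, -1, 0],
  [1, 0, 0, -1, 0],
  [1, 0, 0, -1, 0],
  [1, 0, 0, 0, 0],
  [1, 0, 0, 0, 0],
], grip_force=45)

```text
clock: 10.1
position: [0.4821, -0.321, 0.1392]
ee_rot: [3.135, -0.188, 0.004]
force: [-1.1, 2.1, 11.3]
width: 0.597
gripper_force: 45.0
```

Emit:
drive_tool([
  [1, 0, 0, -1.5, 0],
  [1, 0, 0, 0, 0],
  [1, 0, 0, 0, 0.05],
  [1, 0, 0, 0, 0.05],
  [1, 0, 0, 0, 0.05],
  [1, 0, 0, 0, 0.05],
  [1, 0, 0, 0, 0.05],
  [1, 0, 0, 0, 0.05],
  [1, 0, 0, 0, 0],
  [1, 0, 0, 0, 0],
])

```text
clock: 10.93
position: [0.4824, -0.3215, 0.1381]
ee_rot: [3.127, 0.282, 0.005]
force: [-1.6, 1.2, 12.3]
width: 0.596
gripper_force: 45.0
```

```bash
python3 - <<'E'
from h import *
o=observe(); print(o['position'],o['force'],o['ft_torque'],R.from_rotvec(o['ee_rot']).as_matrix()[:,1])
E
```

```text
[ 0.48236228 -0.32149578  0.13807426] [-1.64414452  1.1595502  12.33808773] [0.20764794 0.35373355 0.04140741] [ 0.17907404 -0.98383274  0.00237431]
```

Emit:
drive_tool([
  [1, 0, 0, 0, 0.08],
  [1, 0, 0, 0, 0.08],
  [1, 0, 0, 0, 0.08],
  [1, 0, 0, 0, 0.08],
  [1, 0, 0, 0, 0.08],
  [1, 0, 0, 0, 0.08],
  [1, 0, 0, 0, 0.08],
  [1, 0, 0, 0, 0.08],
  [1, 0, 0, 0, 0.08],
  [1, 0, 0, 0, 0.06],
  [1, 0, 0, 0, 0],
  [1, 0, 0, 0, 0],
  [1, 0, 0, 0, 0],
])

```text
clock: 12.02
position: [0.4827, -0.3212, 0.1381]
ee_rot: [2.784, 1.449, 0.004]
force: [-1.6, 0.8, 12.0]
width: 0.594
gripper_force: 45.0
```

```bash
python3 - <<'E'
from h import *
snap('wrist','w5'); o=observe(); print(o['position'],o['force'],o['ft_torque'],o['joints'].round(2))
i=cv2.imread('pics/w5.png')
cv2.imwrite('pics/c5.png',cv2.resize(i[60:300,160:480],(640,480),interpolation=cv2.INTER_CUBIC))
E
```

```text
[ 0.48269668 -0.32122141  0.13812183] [-1.81359022  1.24980673 12.813486  ] [0.29368523 0.16368309 0.04309204] [ 0.8   0.49 -0.43  1.77  0.25  0.93 -0.34]
```

View pics/c5.png

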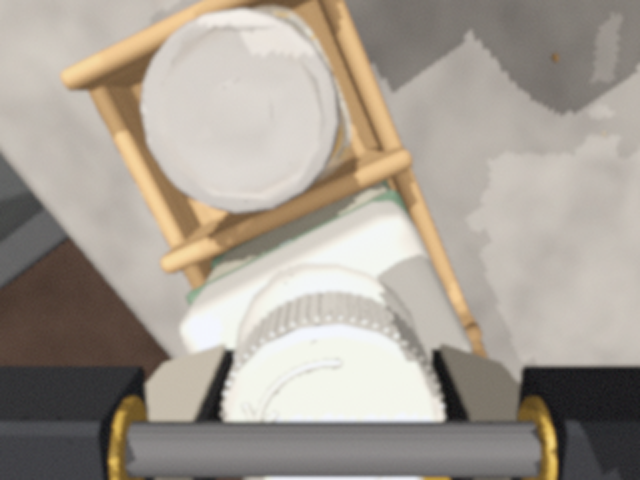

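The crop shows the bottle square in its bay while the cap's arrow (around (265,405)) has stayed fixed relative to the fingers, so the cap has turned about 60°. Lifting.

Emit:
drive_tool([
  [1, 0, 0, 2, 0],
  [1, 0, 0, 2, 0],
  [1, 0, 0, 2, 0],
  [1, 0, 0, 2, 0],
  [1, 0, 0, 2, 0],
  [1, 0, 0, 2, 0],
  [1, 0, 0, 0, 0],
])

```text
clock: 12.65
position: [0.4808, -0.3209, 0.1483]
ee_rot: [-2.787, -1.45, 0.001]
force: [0.6, 0.0, -1.2]
width: 0.593
gripper_force: 45.0
```

Force is only about −1 N (the cap alone, not the bottle at −3.5 N). I'll keep lifting.

Emit:
drive_tool([
  [1, 0, 0, 3, 0],
  [1, 0, 0, 5, 0],
  [1, 0, 0, 8, 0],
  [1, 0, 0, 8, 0],
  [1, 0, 0, 8, 0],
  [1, 0, 0, 8, 0],
  [1, 0, 0, 5, 0],
  [1, 0, 0, 0, 0],
  [1, 0, 0, 0, 0],
  [1, 0, 0, 0, 0],
  [1, 0, 0, 0, 0],
])

```text
clock: 13.57
position: [0.4808, -0.3207, 0.1928]
ee_rot: [-2.786, -1.45, 0.001]
force: [-0.4, 0.4, -0.9]
width: 0.595
gripper_force: 45.0
```

```bash
python3 - <<'E'
from h import *
snap('scene','s6'); o=observe(); print(o['position'],o['force'],o['width'],abs(o['dq']).max())
i=cv2.imread('pics/s6.png')
cv2.imwrite('pics/c6.png',cv2.resize(i[140:290,180:400],(770,525),interpolation=cv2.INTER_CUBIC))
E
```

```text
[ 0.48079511 -0.32067628  0.19274072] [-0.35998404 -0.38493174  0.35023095] 0.5967097745988797 0.0025172901028031143
```

View pics/c6.png

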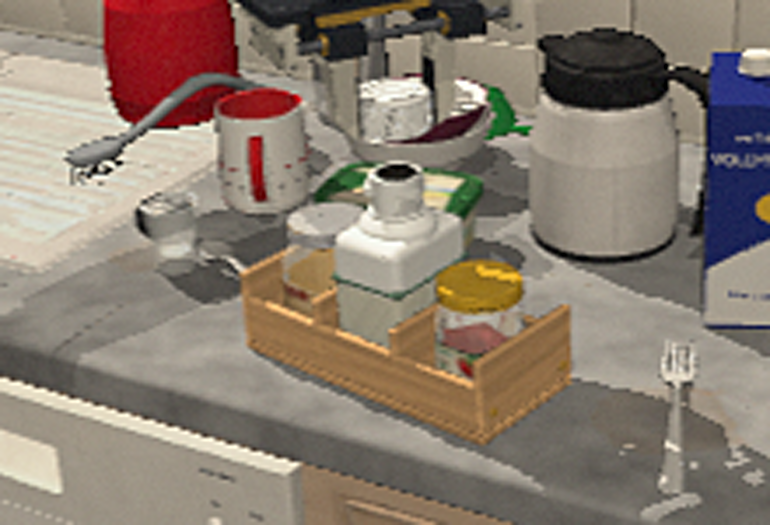

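The picture shows the open bottle standing in its bay between both jars. The cap is in the fingers about 185 mm above the bottle's underside, clear of the rim.

```bash
python3 -c "
from cell import arm
print(arm.sign_off())"
```

```text
the job is handed in; nothing more can be done
None
```

The job is handed in: the bottle stands open in the middle bay between the two jars, and the gripper holds the cap about 35 mm above the rim; the sign-off returned no verdict.

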